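Press the lids home on two paint tins

ROBOT

A 6-joint arm with a two-finger parallel gripper is mounted at the origin on the work surface. World frame = base frame: x ahead of the robot, y to its left, z up, the work surface at z = 0. Lengths are in m, angles in rad, forces in N, time in s.
With the tool pointing down it reaches from about 0.375 to 0.825 m from the base axis. Payload 5.5 kg.
Tool frame: the origin (TCP) lies between the finger pads; the fingertips stand 19 mm ahead of it and the grasp point (between the pads) is the TCP; z points along the fingers, y is the line along which they close (so a half turn about z gives the same grasp; the last joint's range is limited). The gripper opens to 85 mm and grips with 20 to 120 N. Pads are 22 mm wide; open, the fingers measure 114 mm over their backs; the gripper's body (76 mm by 85 mm) begins 54 mm behind the grasp point. The pads swing forward as they close: fully open they stand 13 mm farther back than shut.
Start: joints at [0, 0.314, -0.047, 1.21, 0, 1.571], TCP at [0.6, -0, 0.25] pointing down, gripper open.
Joint ranges: [-2.67, 2.67], [-0.69, 1.73], [-1.03, 1.25], [-2.08, 2.16], [-1.42, 1.45], [-3.14, 3.14]. Speed limits (rad/s): [2.39, 2.39, 3.01, 3.14, 3.14, 3.14].

INTERFACE

Orientations are given as a rotation vector (axis times angle).
In Python, from plant import r, imaging, ticket, masks_of gives the robot as it stands.
- The arm moves only by the shell command python3 -m pendant 'ROWS' [FORCE]. ROWS is JSON, a list of rows, each an object with "travel": the shift along the tool's x, y, z in m, a list of three; "twist": the turn about the tool's z in rad; "grip": the opening, from 0 (shut) to 1 (fully open). A call has 1 to 10 rows; each row is the pose to reach, as a shift and turn from the pose commanded when the call began, along the tool's axes at that moment; what a row does not reach only later rows make up. A row lasts 1/12 s, in which the tool goes at most 41.7 mm and 7.16 degrees, less where a joint would pass 70% of its speed; a pose out of reach is approached as far as the arm can. A call with a gripper value outside its range is refused whole. The fingers move at their own pace and stop on an object; FORCE is the grip in N (left out, the last holds). Time passes only in rows, so rows that repeat a pose let the fingers close. It gives the time, the measured TCP pose, the force, the opening and the grip force at its end, in the units of the state.
- r.read_state(): the state, without advancing time (a new reading comes with each control period).
- imaging.snapshot(name): name is "scene" or "side" or "wrist"; returns a dict with "img" (384x512x3 uint8, red, green, blue), "z_map" (384x512 float32, m along the optical axis (not along the pixel's ray), 0 where there is no reading), "K" (3x3 intrinsics, pixels), "cam_to_world" (4x4, takes a point from camera to world coordinates); the wrist camera has in their place "T_tool_cam" (4x4, takes a point from camera to tool coordinates, whose origin is the TCP and whose axes are the flange's). Camera axes: x right, y up, looking along -z (the intrinsics and any distortion apply to the point x, -y, -z); pixel columns grow to the right and rows downward; lengths in m; the calibration is good to about 2 mm. A picture is of the moment at which its call begins: read the wrist's pose just before it.
- ticket.close_job(): hands the job in; it is judged then, once.
Trained networks look in a picture, given as the dict that the camera call returned (one of the last four; its "shot" number tells which), for a name from the list of things; names that differ only in an ending like _2 or _b are one class to them, and where a whole thing is asked for, a point or a joint stands for the part that bears it (a point fixed in the world has none). Each returns a list of dicts, best first, with "score" (0 to 1); they miss things now and then, are a little off and sometimes report something else, mostly with a low value. They report only what shows in the picture. A call takes as long as a camera call. They do not tell look-alikes from the thing itself.
- masks_of(picture, query): "mask" (384x512 bool, what is visible of it) and "box" ([left, top, right, bottom] in pixels, round what is visible of it).
The state is a dict: "t": time; "joint_pos": joint angles; "joint_velocities": joint speeds; "joint_torque": joint torques, N m; "position": TCP position; "ee_rot": TCP orientation; "force": force on the tool from outside, world axes, zero at the start; "moment": the same for the moment, N m; "gripper_width": finger opening in m; "finger_force": force on a finger pad.
Only numpy, scipy, OpenCV 4.12 (cv2) and the standard library are available. Lean on these libraries where they do the work, as an engineer would, in place of code of your own. Each camera call takes 0.05 s, during which the arm holds its last target. There are 200 camera calls.

TASK

Both paint tins must be tightly closed: lift the re-formed lid out of the die, put it on the open tin and press it down until it is fully home on the rim, and also press fully home the lid that is only resting, raised, on its tin. Leave the tins standing where they are, and do not disturb the tin that is already closed or the other things on the bench.

Things in the scene. Friction and masses are not known exactly. Their poses are not given: they have to be found in the camera images.
- tin_open: upright steel paint tin without a lid, 90 mm dia, 78 mm tall, loose, about 0.6 kg. Origin: centre of its underside; z up. Mouth 76 mm dia; a black rubber seal disc 6 mm below the rim slides down stiffly (about 10 N) and stays where pushed. lid_die goes here: merely laid on, its origin is 72 mm above the tin's origin; fully home (flange on the rim), 64 mm.
- tin_proud: second upright tin, same size, weight, seal and origin as tin_open, with lid_proud merely resting on its seal, flange 8 mm above the rim. Pressed down with a bit over 10 N the lid sinks and stays; fully home its flange lies on the rim, lid origin 64 mm above the tin's origin.
- lid_proud: lid resting raised and centred on tin_proud: steel, 60 g, 39 mm tall. Plug 71 mm dia, 14 mm deep (lowest 4 mm tapers to 60); flange 84 mm dia, 14 to 17 mm above the origin; round boss to grip by its sides or press, 34 mm dia, 17 to 39 mm above the origin. Origin: centre of the plug's underside; z up.
- lid_die: lid lying boss up in the die, with 3 mm of play sideways: steel, 60 g, 39 mm tall. Plug 71 mm dia, 14 mm deep (lowest 4 mm tapers to 60); flange 84 mm dia, 14 to 17 mm above the origin; round boss to grip by its sides or press, 34 mm dia, 17 to 39 mm above the origin. Origin: centre of the plug's underside; z up.
- die: lower half of a lid-forming die: fixed aluminium block 110 x 110 mm, 50 mm tall, with a round cavity 91 mm dia, 18 mm deep in its top; the lid lies plug down on the cavity floor (32 mm above the bench), flange just below the top face, boss standing 21 mm above it. Origin: centre of the underside; z up, x and y along its sides.
- tin_closed: bystander: a third tin of the same size (90 mm in diameter), already closed, its lid flat on the rim and 103 mm to the top of the boss; loose, 0.65 kg. Origin: centre of its underside.
- die_top: bystander: the die's loose upper half, a round aluminium block 104 mm in diameter with a narrower hub (44 mm in diameter) on top, 45 mm tall. Origin: centre of its underside.
- hammer: bystander: a hammer 260 mm long, lying on the bench. Origin: mid-length on its underside; x along the handle towards the head.
- brush_jar: bystander: a glass jar 74 mm in diameter and 85 mm tall holding three brushes that reach 160 mm high. Origin: centre of its underside.
Mind the look-alikes: they are no part of the job. What is shaped like the lid_proud but turquoise is not meant.

How it is judged:
By the outcome, as a careful person would: the job done as asked, in the order asked, and still so for the second after the job is handed in, with the robot touching nothing.
It also fails if it takes over 58 s, if anything falls off the work surface, if the arm or the gripper's body presses on something with over 40 N, if the wrist force passes 120 N, or if a joint passes its speed limit or range.

## Working session

There is one attempt and no reset: what is moved stays moved. The work goes in short steps, Python scripts to look and compute and a shell command to move; the robot and the scene stay as the last step left them, time stands still between calls to the robot, and variables do not carry over. Pictures are saved under pics/ and viewed, at most 10 in all, crops included, and the job is handed in when it is done.

```bash
ls; mkdir -p pics; cat > h.py <<'E'
import numpy as np, cv2
from scipy.spatial.transform import Rotation as R
from plant import r, imaging, ticket, masks_of
def T_of(p):
    if 'cam_to_world' in p: return p['cam_to_world']
    s=p['st']; T=np.eye(4); T[:3,:3]=R.from_rotvec(s['ee_rot']).as_matrix(); T[:3,3]=s['position']
    return T@p['T_tool_cam']
def snap(n):
    s=r.read_state(); p=imaging.snapshot(n); p['st']=s; return p
def cloud(p):
    z=p['z_map']; K=p['K']; v,u=np.mgrid[:384,:512]
    P=np.stack([(u-K[0,2])/K[0,0]*z,-(v-K[1,2])/K[1,1]*z,-z,np.ones_like(z)],-1)
    W=(P@T_of(p).T)[...,:3]; W[z==0]=np.nan; return W
def save(p,f,box=None,s=1):
    im=p['img'][...,::-1]
    if box: im=im[box[1]:box[3],box[0]:box[2]]
    cv2.imwrite('pics/'+f,cv2.resize(im,None,fx=s,fy=s))
E
python3 - <<'E'
from h import *
for n in ['scene','side']:
    p=snap(n); save(p,n+'.png',s=1.5); print(n,[k for k in p], p['K'].tolist())
    W=cloud(p)
    for q in ['tin_open','tin_proud','lid_proud','lid_die','die','tin_closed','die_top','hammer','brush_jar']:
        for m in masks_of(p,q)[:4]:
            w=W[m['mask']]; w=w[~np.isnan(w[:,0])]
            if len(w): 
                top=np.percentile(w[:,2],97); t=w[w[:,2]>top-.006]
                print(q,round(m['score'],2),np.array(m['box']).astype(int).tolist(),'med',np.median(w,0).round(3),'top',((t.min(0)+t.max(0))/2).round(3),'ext',np.ptp(t,axis=0).round(3))
print(r.read_state())
E
```

```text
pics
scene ['img', 'z_map', 'K', 'cam_to_world', 'shot', 'st'] [[397.09974515157444, 0.0, 256.11740994547694], [0.0, 397.09974515157444, 190.6384425883068], [0.0, 0.0, 1.0]]
tin_open 0.86 [238, 178, 268, 217] med [0.628 0.002 0.07 ] top [0.601 0.002 0.077] ext [0.088 0.082 0.008]
tin_open 0.66 [223, 148, 273, 181] med [ 0.476 -0.009  0.049] top [ 0.478 -0.002  0.063] ext [0.191 0.141 0.033]
tin_proud 0.66 [319, 178, 356, 213] med [0.644 0.215 0.045] top [0.624 0.227 0.081] ext [0.057 0.086 0.016]
tin_proud 0.54 [324, 168, 356, 189] med [0.618 0.224 0.09 ] top [0.609 0.228 0.111] ext [0.036 0.034 0.008]
lid_proud 0.96 [324, 170, 357, 191] med [0.618 0.222 0.09 ] top [0.61  0.228 0.111] ext [0.036 0.033 0.008]
lid_proud 0.56 [326, 159, 356, 169] med [0.466 0.259 0.02 ] top [0.523 0.258 0.073] ext [0.146 0.044 0.076]
lid_die 0.89 [233, 151, 263, 170] med [ 0.465 -0.001  0.051] top [ 0.455 -0.001  0.07 ] ext [0.037 0.032 0.007]
lid_die 0.18 [402, 133, 446, 197] med [0.593 0.454 0.067] top [0.573 0.456 0.157] ext [0.065 0.069 0.01 ]
die 0.67 [224, 146, 276, 181] med [ 0.476 -0.005  0.049]
[... 1866 characters left out ...]
t': 1.0, 'joint_pos': array([ 3.83337250e-06,  3.13521596e-01, -4.70945186e-02,  1.21019159e+00,
       -1.94568861e-05,  1.57075989e+00]), 'joint_velocities': array([ 0.00150187, -0.00096583,  0.0012353 ,  0.0002364 , -0.00043275,
       -0.00063961]), 'joint_torque': array([-3.81188192e-04, -5.39468801e+01,  3.40057719e+01,  1.32227175e-03,
       -7.50060826e-05,  1.94545819e-07]), 'position': array([ 6.00001664e-01, -3.76857291e-06,  2.50288943e-01]), 'ee_rot': array([ 2.22139269e+00,  2.22148216e+00, -3.42446682e-05]), 'force': array([ 0.53226224, -0.67519097, -1.34295353]), 'moment': array([0.03754407, 0.03403182, 0.05257714]), 'finger_force': 0.0, 'gripper_width': 0.08553187034782483}
```

View pics/scene.png

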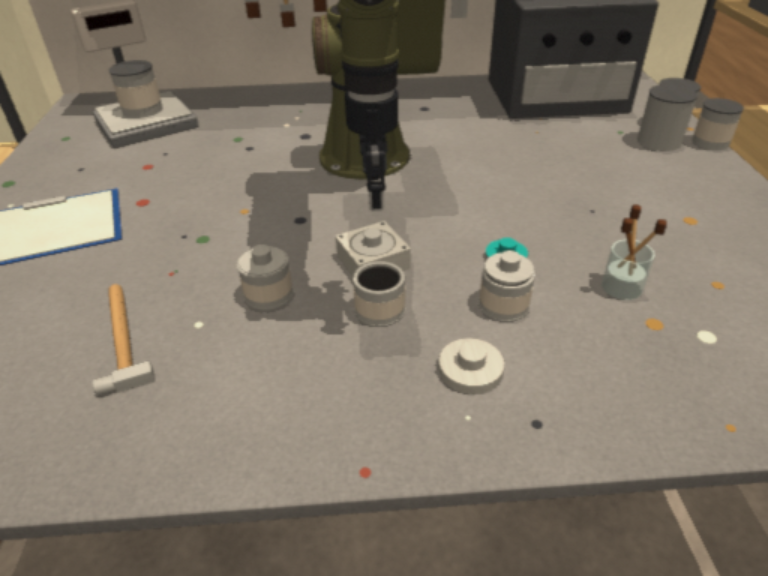

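```bash
python3 - <<'E'
from h import *
p=snap('scene'); save(p,'crop.png',[210,135,370,225],5)
p=snap('wrist'); print(p['T_tool_cam'].round(3), R.from_rotvec(p['st']['ee_rot']).as_matrix().round(3))
E
```

```text
[[-0.     0.948  0.318  0.082]
 [ 1.     0.001 -0.001 -0.001]
 [-0.001  0.318 -0.948 -0.122]
 [ 0.     0.     0.     1.   ]] [[ 0.  1. -0.]
 [ 1. -0.  0.]
 [ 0. -0. -1.]]
```

View pics/crop.png

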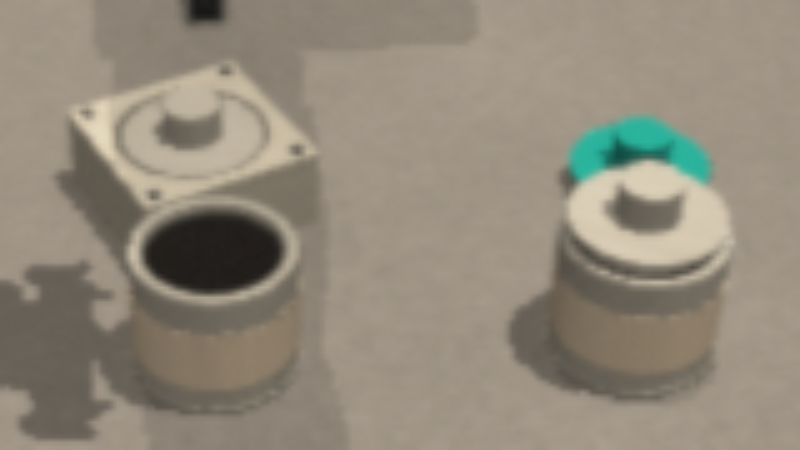

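Candidates (scene px): lid in die (248,159), lid raised on tin_proud (340,178), turquoise look-alike lid (338,164), die_top (313,243), lid of tin_closed (175,170). The crop confirms the choice: the grey lid lies in the die at scene (248,159), the open tin is at (253,185), and the grey lid is raised with a gap at (340,178). The turquoise lid behind it is left alone.

```bash
python3 -m pendant '[{"travel":[-0.003,-0.146,0.05],"twist":0,"grip":1},{"travel":[-0.003,-0.146,0.05],"twist":0,"grip":1},{"travel":[-0.003,-0.146,0.05],"twist":0,"grip":1},{"travel":[-0.003,-0.146,0.05],"twist":0,"grip":1},{"travel":[-0.003,-0.146,0.05],"twist":0,"grip":1},{"travel":[-0.003,-0.146,0.05],"twist":0,"grip":1}]' 60
cat >> h.py <<'E'
def circ(W,zlo,zhi,c,rad):
    """circle fit (min enclosing) of points in height band near c"""
    w=W.reshape(-1,3); w=w[~np.isnan(w[:,0])]
    w=w[(w[:,2]>zlo)&(w[:,2]<zhi)&(np.hypot(*(w[:,:2]-c).T)<rad)]
    if len(w)<5: return None
    cc,rr=cv2.minEnclosingCircle((w[:,:2]*1000).astype(np.float32))
    return np.array(cc).round(1),round(rr,1),len(w),np.median(w[:,2]).round(4)
E
python3 - <<'E'
from h import *
p=snap('wrist'); save(p,'w1.png'); W=cloud(p); print(p['st']['position'],p['st']['force'])
print('boss die',circ(W,.064,.08,[.455,-.003],.03))
print('rim open',circ(W,.074,.084,[.6,-.0],.06))
for n in ['scene','side']:
    W=cloud(snap(n))
    print(n,circ(W,.064,.08,[.455,-.003],.03),circ(W,.07,.084,[.6,-.0],.06),circ(W,.1,.12,[.608,.226],.03))
E
```

```text
t: 1.6
position: [0.4523, -0.003, 0.2]
ee_rot: [-2.221, -2.221, 0.001]
force: [1.8, -0.5, -0.0]
gripper_width: 0.0854
finger_force: 0.0
[ 0.45227323 -0.00300523  0.19998981] [ 1.84278813 -0.46268042 -0.0382593 ]
boss die (array([453.5,  -2.1]), 17.1, 1482, np.float64(0.0699))
rim open (array([597.8,   1.8]), 45.4, 3364, np.float64(0.0768))
scene (array([454.5,  -1.7]), 20.5, 88, np.float64(0.0706)) (array([599.7,   1.6]), 46.6, 644, np.float64(0.0733)) (array([607.3, 228.9]), 18.3, 130, np.float64(0.1106))
side (array([454.5,  -6.9]), 18.1, 66, np.float64(0.0686)) (array([598.5,  -3.1]), 47.3, 233, np.float64(0.073)) (array([611.3, 226.4]), 13.0, 12, np.float64(0.1088))
```

View pics/w1.png

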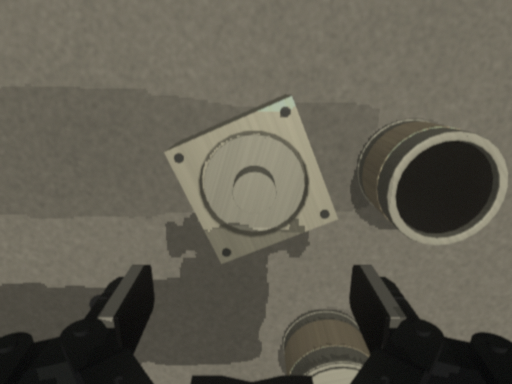

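The wrist view shows the die boss at (254,185), the open tin's mouth at (447,185), and tin_closed at the lower edge (325,350). I'll descend onto the boss.

```bash
python3 -m pendant '[{"travel":[0.001,0,0.035],"twist":0,"grip":1},{"travel":[0.001,0,0.07],"twist":0,"grip":1},{"travel":[0.001,0,0.1],"twist":0,"grip":0.9},{"travel":[0.001,0,0.12],"twist":0,"grip":0.8},{"travel":[0.001,0,0.127],"twist":0,"grip":0.7},{"travel":[0.001,0,0.127],"twist":0,"grip":0.5},{"travel":[0.001,0,0.127],"twist":0,"grip":0.3},{"travel":[0.001,0,0.127],"twist":0,"grip":0.2},{"travel":[0.001,0,0.127],"twist":0,"grip":0.2},{"travel":[0.001,0,0.127],"twist":0,"grip":0.2}]' 60
```

```text
t: 2.58
position: [0.4555, -0.002, 0.0747]
ee_rot: [2.22, 2.22, 0.003]
force: [-0.0, 0.3, 4.2]
gripper_width: 0.031
finger_force: 59.6
```

```bash
python3 -m pendant '[{"travel":[0,0,-0.02],"twist":0,"grip":0.2},{"travel":[0,0,-0.05],"twist":0,"grip":0.2},{"travel":[0,0,-0.09],"twist":0,"grip":0.2},{"travel":[0,0,-0.09],"twist":0,"grip":0.2},{"travel":[0,0,-0.09],"twist":0,"grip":0.2}]' 
python3 - <<'E'
from h import *
p=snap('wrist'); save(p,'w2.png'); W=cloud(p); s=p['st'];print(s['position'],s['force'])
c=s['position'][:2]
z=s['position'][2]
w=W.reshape(-1,3); w=w[~np.isnan(w[:,0])]; m=(np.hypot(*(w[:,:2]-c).T)<.045)&(w[:,2]>z-.045); h=np.histogram(w[m,2]-z,bins=np.arange(-.045,.03,.003)); print(h[0],(h[1]*1000).round())
f=w[m&(w[:,2]>z-.035)&(w[:,2]<z-.01)]; A=np.c_[f[:,:2]-c,np.ones(len(f))]; print('plane',np.linalg.lstsq(A,f[:,2]-z,rcond=None)[0])
print(circ(W,.074,.084,[.6,-.0],.06))
E
```

```text
t: 3.0
position: [0.4565, -0.002, 0.1662]
ee_rot: [2.218, 2.218, 0.007]
force: [0.5, -0.2, -0.9]
gripper_width: 0.0311
finger_force: 59.6
[ 0.45648313 -0.00200574  0.16623241] [ 0.49202085 -0.16205814 -0.93680961]
[   0    0    0    0    0 4060 7441  173  177  221  306  397  509 4411
  305  320  363  366  390  303  587  499  456  798] [-45. -42. -39. -36. -33. -30. -27. -24. -21. -18. -15. -12.  -9.  -6.
  -3.   0.   3.   6.   9.  12.  15.  18.  21.  24.  27.]
plane [ 0.00563818 -0.00471415 -0.02569986]
(array([597.2,   1.3]), 45.3, 3231, np.float64(0.0767))
```

View pics/w2.png

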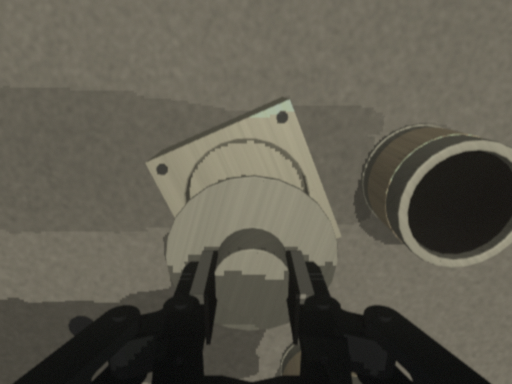

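The lid is held level, with its flange at (250,240) in view; the cavity is empty. Next I'll measure the lid centre against the tin mouth.

```bash
cat >> h.py <<'E'
from scipy.optimize import least_squares
def fitc(w,rad,c):
    f=lambda x:np.hypot(*(w-x).T)-rad
    return least_squares(f,c,loss='soft_l1',f_scale=.001).x
def edge(w,c,outer=True,n=72):
    d=w-c; a=((np.arctan2(d[:,1],d[:,0])+np.pi)/2/np.pi*n).astype(int); q=np.hypot(*d.T)
    return np.array([w[a==i][np.argmax(q[a==i]) if outer else np.argmin(q[a==i])] for i in range(n) if (a==i).sum()>2])
E
python3 - <<'E'
from h import *
p=snap('wrist'); W=cloud(p); s=p['st']; c=s['position'][:2]; z=s['position'][2]; print(s['position'],s['ee_rot'])
w=W.reshape(-1,3); w=w[~np.isnan(w[:,0])]
f=w[(abs(w[:,2]-z+.027)<.004)&(np.hypot(*(w[:,:2]-c).T)<.05)][:,:2]
e=edge(f,c); e=e[np.hypot(*(e-c).T)>.035]; x=fitc(e,.042,c); print('lid',x,len(e),np.abs(np.hypot(*(e-x).T)-.042).mean())
f=w[(w[:,2]>.074)&(w[:,2]<.082)&(np.hypot(*(w[:,:2]-[.598,.0])).T<.06)] if 0 else w[(w[:,2]>.073)&(w[:,2]<.082)&(np.hypot(w[:,0]-.598,w[:,1])<.06)]
c=np.array([.598,.001])
f=f[:,:2]
e=edge(f,c,False); y=fitc(e,.038,c); print('mouth',y,len(e),np.hypot(*(e-y).T).round(3)[::6]); e=edge(f,c,True); print('outer',fitc(e,.045,c))
E
```

```text
[ 0.45500659 -0.00200593  0.1644995 ] [2.21982652 2.21980868 0.00354018]
lid [ 0.45423371 -0.00197405] 60 0.0003673543569343643
mouth [0.59733938 0.00184147] 56 [0.038 0.013 0.009 0.037 0.038 0.034 0.037 0.038 0.038 0.038]
outer [0.59737484 0.00172029]
```

```bash
python3 -m pendant '[{"travel":[0.004,0.035,0],"twist":0,"grip":0.2},{"travel":[0.004,0.07,0],"twist":0,"grip":0.2},{"travel":[0.004,0.105,0],"twist":0,"grip":0.2},{"travel":[0.004,0.13,0],"twist":0,"grip":0.2},{"travel":[0.004,0.143,0],"twist":0,"grip":0.2},{"travel":[0.004,0.143,0],"twist":0,"grip":0.2},{"travel":[0.004,0.143,0],"twist":0,"grip":0.2},{"travel":[0.004,0.143,0],"twist":0,"grip":0.2}]' 
python3 - <<'E'
from h import *
p=snap('wrist'); W=cloud(p); s=p['st']; c=s['position'][:2]; z=s['position'][2]; print(s['position'],s['ee_rot'])
w=W.reshape(-1,3); w=w[~np.isnan(w[:,0])]
f=w[(abs(w[:,2]-z+.027)<.004)&(np.hypot(*(w[:,:2]-c).T)<.05)]
print('flange z',np.median(f[:,2]));f=f[:,:2]
e=edge(f,c); e=e[np.hypot(*(e-c).T)>.035]; x=fitc(e,.042,c); print('lid',x,len(e))
c=np.array([.5974,.0018]); f=w[(w[:,2]>.073)&(w[:,2]<.082)&(np.hypot(w[:,0]-c[0],w[:,1]-c[1])<.06)][:,:2]
e=edge(f,c); e=e[np.hypot(*(e-c).T)>.042]; print('rim',fitc(e,.045,c),len(e))
E
```

```text
t: 3.77
position: [0.5952, 0.002, 0.1619]
ee_rot: [-2.22, -2.22, 0.004]
force: [0.6, 0.2, -0.0]
gripper_width: 0.0313
finger_force: 59.7
[0.59518976 0.00199497 0.16189499] [-2.21979764 -2.21979803  0.003644  ]
flange z 0.13509379139730002
lid [0.5942455  0.00200354] 59
rim [0.59770366 0.00129694] 33
```

```bash
python3 -m pendant '[{"travel":[0,0.001,0.015],"twist":0,"grip":0.2},{"travel":[0,0.001,0.03],"twist":0,"grip":0.2},{"travel":[0,0.001,0.038],"twist":0,"grip":0.2},{"travel":[0,0.001,0.042],"twist":0,"grip":0.2},{"travel":[0,0.001,0.045],"twist":0,"grip":0.2},{"travel":[0,0.001,0.047],"twist":0,"grip":0.2},{"travel":[0,0.001,0.048],"twist":0,"grip":0.2},{"travel":[0,0.001,0.048],"twist":0,"grip":0.2}]' 100
```

```text
t: 4.48
position: [0.5982, 0.002, 0.1156]
ee_rot: [2.221, 2.221, 0.001]
force: [-0.2, 0.2, -0.5]
gripper_width: 0.0295
finger_force: 98.9
```

```bash
python3 -m pendant '[{"travel":[0,0,0.002],"twist":0,"grip":0.2},{"travel":[0,0,0.004],"twist":0,"grip":0.2},{"travel":[0,0,0.005],"twist":0,"grip":0.2},{"travel":[0,0,0.005],"twist":0,"grip":0.2}]'; python3 - <<'E'
from h import *
p=snap('side'); save(p,'s2.png',[220,130,320,230],5)
E
```

```text
t: 4.82
position: [0.5986, 0.002, 0.1116]
ee_rot: [2.221, 2.221, 0.002]
force: [-2.7, 0.5, 6.2]
gripper_width: 0.0298
finger_force: 100.1
```

View pics/s2.png

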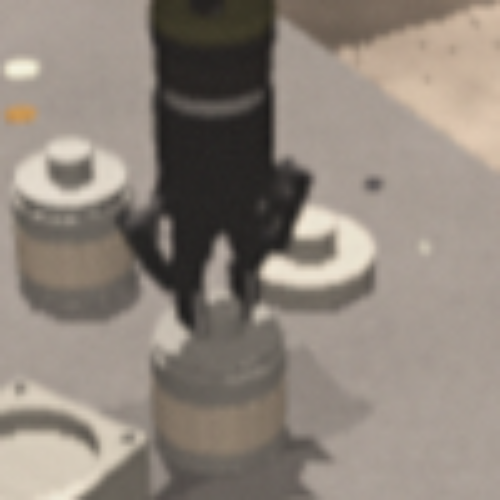

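The side crop shows the lid entering the open tin, centred at (218,345). Force is rising on the seal, so I'll keep pressing.

```bash
python3 -m pendant '[{"travel":[0,0,0.002],"twist":0,"grip":0.2},{"travel":[0,0,0.004],"twist":0,"grip":0.2},{"travel":[0,0,0.005],"twist":0,"grip":0.2},{"travel":[0,0,0.005],"twist":0,"grip":0.2}]'
```

```text
t: 5.2
position: [0.5986, 0.002, 0.1069]
ee_rot: [2.221, 2.221, 0.002]
force: [-2.8, -0.3, 9.1]
gripper_width: 0.0297
finger_force: 100.7
```

```bash
python3 -m pendant '[{"travel":[0,0,0.002],"twist":0,"grip":0.2},{"travel":[0,0,0.003],"twist":0,"grip":0.2},{"travel":[0,0,0.003],"twist":0,"grip":0.2}]'
```

```text
t: 5.45
position: [0.5987, 0.002, 0.1068]
ee_rot: [2.22, 2.22, 0.003]
force: [-10.5, 0.3, 30.3]
gripper_width: 0.0299
finger_force: 102.6
```

```bash
python3 -m pendant '[{"travel":[0,0,-0.002],"twist":0,"grip":0.2},{"travel":[0,0,-0.003],"twist":0,"grip":0.2},{"travel":[0,0,-0.003],"twist":0,"grip":0.7},{"travel":[0,0,-0.003],"twist":0,"grip":0.8},{"travel":[0,0,-0.003],"twist":0,"grip":0.8},{"travel":[0,0,-0.02],"twist":0,"grip":0.8},{"travel":[0,0,-0.06],"twist":0,"grip":0.8},{"travel":[0,0,-0.1],"twist":0,"grip":0.8},{"travel":[0.1,0,-0.1],"twist":0,"grip":0.8},{"travel":[0.1,0,-0.1],"twist":0,"grip":0.8}]' 60
python3 - <<'E'
from h import *
p=snap('wrist'); save(p,'w3.png'); W=cloud(p); s=p['st']; print(s['position'])
w=W.reshape(-1,3); w=w[~np.isnan(w[:,0])]
for c in ([.598,.002],[.609,.227]):
    m=np.hypot(*(w[:,:2]-c).T)<.05; h=np.histogram(w[m,2],bins=np.arange(.06,.116,.003)); print(h[0],(h[1]*1000).round())
    for lo,hi,r0 in ((.078,.084,.042),(.086,.094,.042),(.098,.116,.017)):
        f=w[m&(w[:,2]>lo)&(w[:,2]<hi)]
        if len(f)>200:
            A=np.c_[f[:,:2]-c,np.ones(len(f))]; e=edge(f[:,:2],np.array(c)); print(lo,np.linalg.lstsq(A,f[:,2],rcond=None)[0].round(4),fitc(e,r0,c))
E
```

```text
t: 6.28
position: [0.6004, 0.0847, 0.2053]
ee_rot: [2.224, 2.214, 0.007]
force: [0.8, -0.2, -0.9]
gripper_width: 0.0685
finger_force: 0.0
[0.60035225 0.08466554 0.20526863]
[ 120  136  133  123  173  747 4769  344   81   76   84   82   95  720
  608    0    0    0] [ 60.  63.  66.  69.  72.  75.  78.  81.  84.  87.  90.  93.  96.  99.
 102. 105. 108. 111. 114.]
0.078 [ 0.0007 -0.001   0.08  ] [0.59804352 0.00234136]
0.086 [-0.0034 -0.0353  0.0906] [ 0.5978632  -0.02480922]
0.098 [-0.0027 -0.0257  0.1018] [0.59798845 0.0023356 ]
[  12   22   19   23   54  819   34    0  532 4106   49   34   27   32
   25   15    2    0] [ 60.  63.  66.  69.  72.  75.  78.  81.  84.  87.  90.  93.  96.  99.
 102. 105. 108. 111. 114.]
0.086 [0.0003 0.0085 0.0881] [0.60537945 0.22790672]
```

View pics/w3.png

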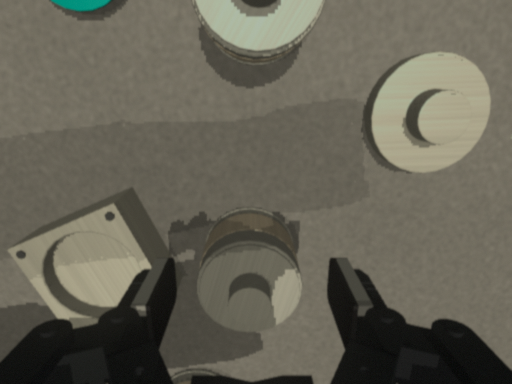

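The wrist view shows the lid flat on the open tin (250,285) and level; its flange top reads 80 mm, so it is home. The raised grey lid is at the top (260,20), with the turquoise lid at the upper left. I'll go above the raised lid.

```bash
python3 -m pendant '[{"travel":[0.04,0.007,0],"twist":0,"grip":0.8},{"travel":[0.08,0.007,0],"twist":0,"grip":0.8},{"travel":[0.11,0.007,0],"twist":0,"grip":0.8},{"travel":[0.126,0.007,0],"twist":0,"grip":0.8},{"travel":[0.126,0.007,0],"twist":0,"grip":0.8},{"travel":[0.126,0.007,0],"twist":0,"grip":0.8},{"travel":[0.126,0.007,0],"twist":0,"grip":0.8},{"travel":[0.126,0.007,0],"twist":0,"grip":0.8}]'
python3 - <<'E'
from h import *
imaging.snapshot('scene')
p=snap('wrist'); W=cloud(p); s=p['st']; print(s['position'],s['ee_rot'])
w=W.reshape(-1,3); w=w[~np.isnan(w[:,0])]
c=np.array([.606,.228]); m=np.hypot(*(w[:,:2]-c).T)<.05
for lo,hi,r0 in ((.086,.092,.042),(.106,.114,.017)):
    f=w[m&(w[:,2]>lo)&(w[:,2]<hi)]
    e=edge(f[:,:2],c); print(lo,np.median(f[:,2]),fitc(e,r0,c))
E
```

```text
t: 7.0
position: [0.605, 0.2098, 0.2021]
ee_rot: [2.223, 2.22, -0.001]
force: [0.7, -0.8, 0.8]
gripper_width: 0.0683
finger_force: 0.0
[0.60508313 0.20975272 0.2022408 ] [ 2.22341965e+00  2.21929948e+00 -7.91117999e-04]
0.086 0.08795427934180186 [0.60540592 0.2276765 ]
0.106 0.10991389319213532 [0.60534114 0.22787535]
```

```bash
python3 -m pendant '[{"travel":[0.018,0,0.02],"twist":0,"grip":0.8},{"travel":[0.018,0,0.05],"twist":0,"grip":0.8},{"travel":[0.018,0,0.075],"twist":0,"grip":0.8},{"travel":[0.018,0,0.086],"twist":0,"grip":0.8},{"travel":[0.018,0,0.086],"twist":0,"grip":0.8},{"travel":[0.018,0,0.086],"twist":0,"grip":0.6},{"travel":[0.018,0,0.086],"twist":0,"grip":0.4},{"travel":[0.018,0,0.086],"twist":0,"grip":0.2},{"travel":[0.018,0,0.086],"twist":0,"grip":0.2},{"travel":[0.018,0,0.086],"twist":0,"grip":0.2}]' 100
```

```text
t: 7.93
position: [0.6064, 0.2297, 0.1186]
ee_rot: [2.22, 2.22, 0.005]
force: [-1.2, -0.9, 6.0]
gripper_width: 0.0293
finger_force: 98.4
```

```bash
python3 -m pendant '[{"travel":[0,0,0.002],"twist":0,"grip":0.2},{"travel":[0,0,0.004],"twist":0,"grip":0.2},{"travel":[0,0,0.006],"twist":0,"grip":0.2},{"travel":[0,0,0.006],"twist":0,"grip":0.2}]'
```

```text
t: 8.27
position: [0.6063, 0.2296, 0.1126]
ee_rot: [2.22, 2.22, 0.005]
force: [-0.4, -0.3, 7.4]
gripper_width: 0.0294
finger_force: 98.8
```

```bash
python3 -m pendant '[{"travel":[0,0,0.002],"twist":0,"grip":0.2},{"travel":[0,0,0.0035],"twist":0,"grip":0.2},{"travel":[0,0,0.0035],"twist":0,"grip":0.2}]'
```

```text
t: 8.52
position: [0.6064, 0.2296, 0.111]
ee_rot: [2.22, 2.22, 0.006]
force: [-5.0, -2.6, 18.5]
gripper_width: 0.0295
finger_force: 100.1
```

```bash
python3 -m pendant '[{"travel":[0,0,0.0015],"twist":0,"grip":0.2},{"travel":[0,0,0.0015],"twist":0,"grip":0.2}]'
```

```text
t: 8.68
position: [0.6064, 0.2297, 0.1109]
ee_rot: [2.22, 2.22, 0.007]
force: [-8.2, -4.2, 27.1]
gripper_width: 0.0293
finger_force: 101.2
```

Hard stop at 27 N, so the lid is home. I'll release, rise and check.

```bash
python3 -m pendant '[{"travel":[0,0,-0.002],"twist":0,"grip":0.2},{"travel":[0,0,-0.003],"twist":0,"grip":0.2},{"travel":[0,0,-0.003],"twist":0,"grip":0.7},{"travel":[0,0,-0.003],"twist":0,"grip":0.8},{"travel":[0,0,-0.003],"twist":0,"grip":0.8},{"travel":[0,0,-0.02],"twist":0,"grip":0.8},{"travel":[0,0,-0.05],"twist":0,"grip":0.8},{"travel":[0,0,-0.09],"twist":0,"grip":0.8},{"travel":[-0.03,0,-0.1],"twist":0,"grip":0.8},{"travel":[-0.06,0,-0.1],"twist":0,"grip":0.8}]' 60
python3 -m pendant '[{"travel":[-0.04,0,0],"twist":0,"grip":0.8},{"travel":[-0.05,0,0],"twist":0,"grip":0.8},{"travel":[-0.05,0,0],"twist":0,"grip":0.8},{"travel":[-0.05,0,0],"twist":0,"grip":0.8}]'
python3 - <<'E'
from h import *
for n in ('wrist','scene'):
    p=snap(n); W=cloud(p); w=W.reshape(-1,3); w=w[~np.isnan(w[:,0])]
    for c in ([.598,.002],[.6055,.228]):
        m=np.hypot(*(w[:,:2]-c).T)<.05
        for lo,hi,r0 in ((.077,.094,.042),(.098,.116,.017)):
            f=w[m&(w[:,2]>lo)&(w[:,2]<hi)]
            if len(f)>30:
                A=np.c_[f[:,:2]-c,np.ones(len(f))]; print(n,lo,np.median(f[:,2]).round(4),np.linalg.lstsq(A,f[:,2],rcond=None)[0].round(4),fitc(edge(f[:,:2],np.array(c)),r0,c))
p=snap('scene'); save(p,'fin.png',[150,120,410,270],3)
E
```

```text
t: 9.52
position: [0.6073, 0.1707, 0.2093]
ee_rot: [2.216, 2.223, 0.01]
force: [1.4, -1.1, 1.5]
gripper_width: 0.0682
finger_force: 0.0
t: 9.85
position: [0.6049, 0.1189, 0.205]
ee_rot: [-2.223, -2.219, 0.0]
force: [-0.6, -0.2, 0.5]
gripper_width: 0.0682
finger_force: 0.0
wrist 0.077 0.0801 [0.0009 0.0008 0.0805] [0.59785172 0.00293528]
wrist 0.098 0.102 [-0.0016 -0.0303  0.1019] [0.59801552 0.00233256]
wrist 0.077 0.0799 [0.0004 0.0015 0.0799] [0.60560683 0.22369135]
wrist 0.098 0.1019 [ 0.0022 -0.0022  0.1019] [0.60557688 0.2276938 ]
scene 0.077 0.0813 [-0.0161  0.0022  0.082 ] [0.60226554 0.00202888]
scene 0.098 0.1029 [-0.0537 -0.0147  0.1029] [0.60049046 0.00110359]
scene 0.077 0.0815 [-0.0141  0.0088  0.082 ] [0.6094527  0.22684821]
scene 0.098 0.1032 [-0.0384  0.0401  0.1031] [0.60617507 0.22867778]
```

View pics/fin.png

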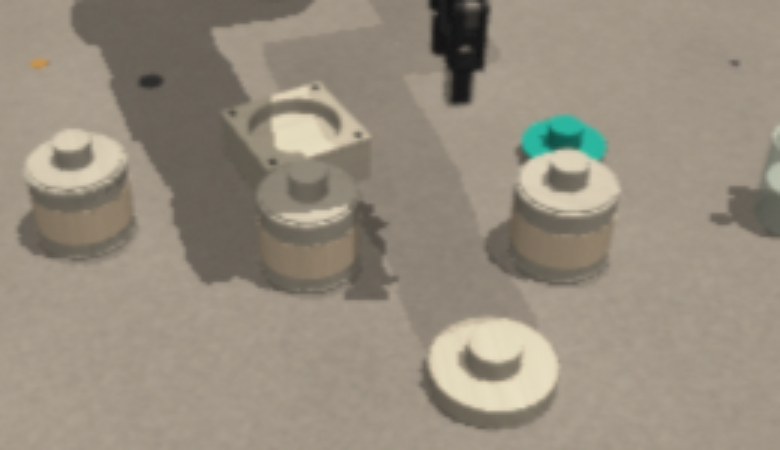

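The final crop shows all three tins closed at (78,190), (308,225) and (565,215), with matching lid heights (flange about 80–81 mm, boss about 102–103 mm). The die is empty and the bystanders haven't moved.

```bash
python3 -c "
from plant import ticket
print(ticket.close_job())"
```

```text
the job is handed in; nothing more can be done
None
```

Both tins are closed, each lid pressed to a hard stop on its rim (27–30 N); the tins were left standing in place, nothing else was disturbed, and the job was handed in at about 10 s on the robot's clock.

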